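# Offer up the loose hinge leaf to the jamb and hold it for the pin

### The job

Lift the dark blue case's lid by its tab until it leans back on its stop and stays open, take out the loose hinge leaf and lower its two knuckles into the gaps between the knuckles of the leaf on the wooden jamb block, so that all the holes line up for the hinge pin. Finish while still holding the leaf there in the gripper, upright and still, without bearing down on the jamb: do not let go, a colleague will push the pin in. Leave the pin and the other things on the bench where they are.

Things in the scene. Friction and masses are not known exactly. Their poses are not given: they have to be found in the camera images.
- lid (a joint): angle of the case's lid: 0 shut, grows as the front edge is lifted, 1.85 leans back on its stop. The lid weighs 0.3 kg and turns freely; let go below about 1.4 it falls shut, beyond about 1.55 it drops onto its stop and stays there
- lid_tab (a point): middle of the steel pull tab on the middle of the lid's front edge; moves with the lid, 165 mm from the hinge line, 89.5 mm above the bench when shut. The tab is 30 mm wide (along y, the hinge's direction), 6 mm thick, reaches 27 mm beyond the lid's edge (this point is 15 mm out); beside, before and under it is free space. With the lid shut x points from tab to hinge
- case_hinge (a point): middle of the lid's hinge line, on top of the case's far wall, 84.5 mm above the bench; the axis is the case's y. The open lid leans back over this wall
- case: dark blue sheet-steel parts case, fixed on the bench, left of the middle: 150 mm deep (x), 220 mm wide (y), walls 84 mm high, 98 mm with the lid shut; both front latches are undone. Origin under its centre; the front with the tab faces -x of this frame. Inside is a black insert, top 42 mm above the bench, with small gears and screws in pockets in its left (+y) half
- leaf: loose hinge leaf, bare metal, 0.2 kg: a plate 8 mm thick (x), 100 mm long (y), with two knuckles on its lower edge. Origin in the middle of the knuckles' hole, y along the hole, z up the plate; the same turned half round about z. Knuckles 20 mm across, 18 mm long, centred at y = -20.5 and +20.5 mm, hole 11 mm, ends chamfered 2 mm
- leaf_top (a point): middle of the loose leaf's upper edge, 62 mm above the axis of its hole. At the start the leaf stands upright in a slot of the insert, 30 mm right (-y) of the case's centre, the hole along the case's x, 18 mm above the bench; the upper 38 mm of the plate stand out of the insert, free on both flat faces, top edge 80 mm above the bench
- jamb: wooden jamb block screwed to the bench, right of the middle; 240 mm long (y), from 22 mm before (-x) to 66 mm behind its origin, which lies on the bench under the hinge's axis. Its front part is a level ledge 35 mm high (x from -22 to 11 mm), the rest is 41 mm high, with the matching hinge leaf screwed flat on it
- jamb_bore (a point): middle of the holes of the fixed leaf's three knuckles, 45 mm above the bench; y along the holes, z up. These knuckles are 20 mm across, 18 mm long, centred at y = -41, 0 and 41 mm; the two gaps between are 23 mm wide, centred at y = -20.5 and 20.5 mm, open above and in front, closed 11 mm behind the axis. A loose knuckle standing on the ledge in a gap has its hole at this height
- pin: steel hinge pin with a round head and a tapered nose, 9 mm thick, 117 mm long, lying on the bench just in front of the jamb block; origin on the bench under its middle, y along the pin
- screwdriver: red-handled screwdriver, 159 mm long, 28 mm high, lying on the bench between the case and the jamb block; origin under its middle
- cartridge: half of a black toner cartridge, 84x268x49 mm, on the right of the bench; origin under its middle
- cutters: black-handled side cutters, 67x187x17 mm, at the right; origin under its middle
- brush: flat wooden brush, 40x197x11 mm, at the left; origin under its middle

How it is judged:
On the way, in this order (a step that is already met when the one before it is completed fails the run):
1. the case's lid is open on its stop (beyond 1.75 rad) (value of joint lid above 1.75 rad), for 0.2 s.
2. the loose leaf is lifted out over the case's rim in the gripper (height (world z) of leaf above 0.095 m and contact force between the fingers and leaf above 1.5 N), for 0.1 s.
At the end, for the whole second after the job is handed in: Leaf's knuckles in the gaps, holes in line (within 2.5 mm fore-aft and in height, 4 mm along, 0.06 rad), plate upright within 0.2 rad, still and held in the gripper (over 1.5 N), bearing on the jamb with under 15 N; the lid still open on its stop (over 1.7 rad) (x of leaf in the frame of jamb_bore between -0.0025 and 0.0025 m and z of leaf in the frame of jamb_bore between -0.0025 and 0.0025 m and y of leaf in the frame of jamb_bore between -0.004 and 0.004 m and angle between the y axis of leaf and the y axis of jamb_bore, either way round below 0.06 rad and angle between leaf's own z axis and vertical below 0.2 rad and contact force between the fingers and leaf above 1.5 N and contact force between leaf and jamb below 15 N and linear speed of leaf below 0.01 m/s and value of joint lid above 1.7 rad); the arm keeps its last pose, push and grip.
It fails at once if the hinge pin is pushed more than 25 mm from its place (distance of pin from where it was at the start of the episode above 0.025 m).
It fails at once if another thing on the bench is pushed more than 25 mm from its place (distance of any of screwdriver, cartridge, cutters, brush from where it was at the start of the episode above 0.025 m).
It also fails if it takes over 64 s, if anything falls off the work surface, if the arm or the gripper's body presses on something with over 40 N, if the wrist force passes 120 N, or if a joint passes its speed limit or range.

### The arm

A 6-joint arm with a two-finger parallel gripper is mounted at the origin on a cart in front of the work surface, level with it; the furniture and walls round the work are solid. World frame = base frame: x ahead of the robot, y to its left, z up, the work surface at z = 0. Lengths are in m, angles in rad, forces in N, time in s.
With the tool pointing down it reaches from about 0.325 to 0.875 m from the base axis. Payload 4.4 kg.
Tool frame: the origin (TCP) lies at the very end of the fingers, on their centre line; the grasp point (between the pads) lies robot.grip_point_offset behind it (robot.grip_point_offset is the distance from the TCP to the grasp point, in m); z points along the fingers, y is the line along which they close (so a half turn about z gives the same grasp; the last joint's range is limited). The gripper opens to 85 mm and grips with 20 to 120 N. Pads are 22 mm wide; open, the fingers measure 114 mm over their backs; the gripper's body (76 mm by 85 mm) begins 54 mm behind the grasp point. The pads swing forward as they close: fully open they stand 13 mm farther back than shut.
Start: joints at [1.19, 0.207, 1.542, -0, 1.393, -0.15], TCP at [0.131, 0.56, 0.211] pointing down, gripper open.
Joint ranges: [-2.73, 2.73], [-0.86, 2.22], [0.23, 2.46], [-1.11, 4.25], [0.08, 2.63], [-2.82, 2.82]. Speed limits (rad/s): [2.79, 2.79, 3.14, 3.14, 3.14, 3.14].

### API

Orientations are given as a unit quaternion [x, y, z, w].
In Python, from station import robot gives the robot as it stands.
- The arm moves only by the shell command python3 -m pendant 'ROWS' [FORCE]. ROWS is JSON, a list of rows, each a list of 3 entries, a list of its own where there are three numbers: the finger opening in mm, from 0 to 85.4, then the shift along the tool's x, y, z in mm, then the turn, a rotation vector about the tool's x, y, z in rad. A call has 1 to 20 rows; each row is the pose to reach, as a shift and turn from the pose commanded when the call began, along the tool's axes at that moment; what a row does not reach only later rows make up. A row lasts 1/8 s, in which the tool goes at most 62.5 mm and 10.7 degrees, less where a joint would pass 70% of its speed; a pose out of reach is approached as far as the arm can. A call with a gripper value outside its range is refused whole. The fingers move at their own pace and stop on an object; FORCE is the grip in N (left out, the last holds). Time passes only in rows, so rows that repeat a pose let the fingers close. It gives the time, the measured TCP pose, the force, the opening and the grip force at its end, in the units of the state.
- robot.read_state(): the state, without advancing time (a new reading comes with each control period).
- robot.snapshot(name): name is "scene" or "top" or "wrist"; returns a dict with "image" (420x560x3 uint8, blue, green, red), "K" (3x3 intrinsics, pixels), "R" (3x3) and "t" (3): a world point X has camera coordinates R X + t; the wrist camera has in their place "tool_from_camera" (4x4, takes a point from camera to tool coordinates, whose origin is the TCP and whose axes are the flange's). Camera axes: x right, y down, z forward; pixel columns grow to the right and rows downward; lengths in m; the calibration is good to about 2 mm. A picture is of the moment at which its call begins: read the wrist's pose just before it. There is no depth.
- robot.job_done(): hands the job in; it is judged then, once.
The state is a dict: "time": time; "joint_positions": joint angles; "qd": joint speeds; "effort": joint torques, N m; "position": TCP position; "tcp_rot": TCP orientation; "contact_force": force on the tool from outside, world axes, zero at the start; "wrist_torque": the same for the moment, N m; "opening": finger opening in m; "grasp_force": force on a finger pad.
Only numpy, scipy, OpenCV 4.12 (cv2) and the standard library are available. Lean on these libraries where they do the work, as an engineer would, in place of code of your own. Each camera call takes 0.05 s, during which the arm holds its last target. There are 200 camera calls.

## Working session

There is one attempt and no reset: what is moved stays moved. The work goes in short steps, Python scripts to look and compute and a shell command to move; the robot and the scene stay as the last step left them, time stands still between calls to the robot, and variables do not carry over. Pictures are saved under pics/ and viewed, at most 10 in all, crops included, and the job is handed in when it is done.

```bash
ls; mkdir -p pics; cat > h.py <<'E'
import numpy as np, cv2
from scipy.spatial.transform import Rotation as Rn
from station import robot
def snap(name,fn,crop=None,scale=1):
    s=robot.snapshot(name); im=s["image"]
    if crop: x0,y0,x1,y1=crop; im=im[y0:y1,x0:x1]
    if scale!=1: im=cv2.resize(im,None,fx=scale,fy=scale,interpolation=cv2.INTER_CUBIC)
    cv2.imwrite("pics/"+fn,im); np.savez("pics/"+fn+".npz",**s); return s
def ray(s,u,v,z):
    "pixel -> world at height z (fixed cameras)"
    d=s["R"].T@np.linalg.inv(s["K"])@np.array([u,v,1.]); c=-s["R"].T@s["t"]
    return c+d*(z-c[2])/d[2]
def proj(s,X):
    p=s["K"]@(s["R"]@np.array(X)+s["t"]); return p[:2]/p[2]
E
python3 - <<'E'
from h import *
a=snap("top","top.png"); b=snap("scene","scene.png")
# stacked view, both kept full res
cv2.imwrite("pics/both.png",cv2.resize(a["image"],(800,600),interpolation=cv2.INTER_CUBIC))
for s in(a,b): print(s["K"].round(1).tolist(),(-s["R"].T@s["t"]).round(3),s["R"].round(2).tolist())
st=robot.read_state();print(st,robot.grip_point_offset)
E
```

```text
pics
[[403.1, 0.0, 279.3], [0.0, 403.1, 212.2], [0.0, 0.0, 1.0]] [ 0.186 -0.022  1.713] [[-0.01, -1.0, 0.01], [-0.98, 0.01, -0.19], [0.19, -0.02, -0.98]]
[[397.6, 0.0, 280.2], [0.0, 397.6, 205.8], [0.0, 0.0, 1.0]] [-0.39  -0.795  0.796] [[0.64, -0.77, -0.0], [-0.41, -0.34, -0.85], [0.65, 0.55, -0.53]]
{'time': 0.1, 'joint_positions': array([ 1.19049063e+00,  2.07355870e-01,  1.54284064e+00, -2.59547172e-06,
        1.39351121e+00, -1.50498187e-01]), 'qd': array([ 6.01032635e-05, -1.56789299e-03, -3.48611375e-03, -4.70980568e-04,
       -1.96376089e-05, -4.73435229e-05]), 'effort': array([-1.69462041e-04, -3.84092617e+01, -2.92548287e+01, -1.04769745e-04,
        4.81511874e-03,  1.80018112e-06]), 'position': array([0.13071143, 0.55918363, 0.20971595]), 'tcp_rot': array([ 1.14650786e-01,  9.93405294e-01, -1.02083871e-03, -2.76154912e-04]), 'contact_force': array([-0.2205975 ,  0.52345192, -0.22937855]), 'wrist_torque': array([-0.00666838,  0.06578263,  0.07283218]), 'grasp_force': 0.0, 'opening': 0.08512586563331227} 0.0187
```

View pics/both.png

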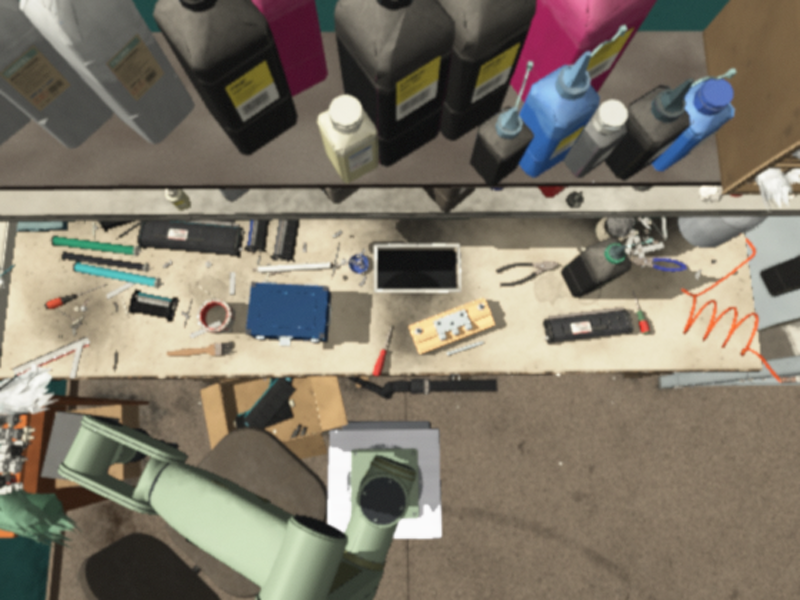

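View pics/scene.png

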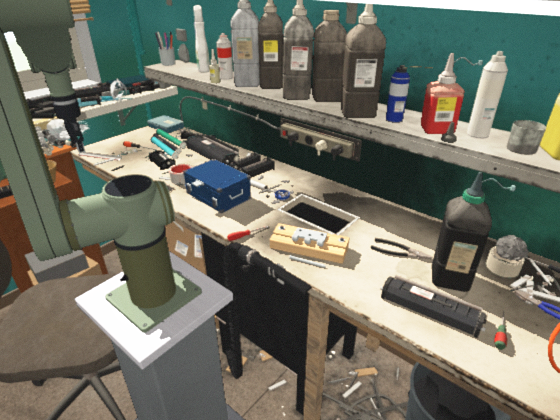

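The top view shows the case near (288,312) of the 800x600 picture, with its tab at (285,342). The jamb is at (455,325). I'll enlarge that area.

```bash
python3 - <<'E'
from h import *
s=np.load("pics/top.png.npz")
im=s["image"]
a=cv2.resize(im[190:260,165:360],None,fx=4.1,fy=4.1,interpolation=cv2.INTER_CUBIC)
b=cv2.resize(np.load("pics/scene.png.npz")["image"][155:275,180:360],None,fx=4,fy=4,interpolation=cv2.INTER_CUBIC)[:,:799]
h=np.zeros((600,800,3),np.uint8); h[:287,:799]=a[:287,:799]
b=cv2.resize(b,None,fx=.65,fy=.65,interpolation=cv2.INTER_AREA)
h[288:288+312,:b.shape[1]]=b[:312]
cv2.imwrite("pics/crop.png",h); print(a.shape,b.shape)
E
```

```text
(287, 799, 3) (312, 468, 3)
```

View pics/crop.png

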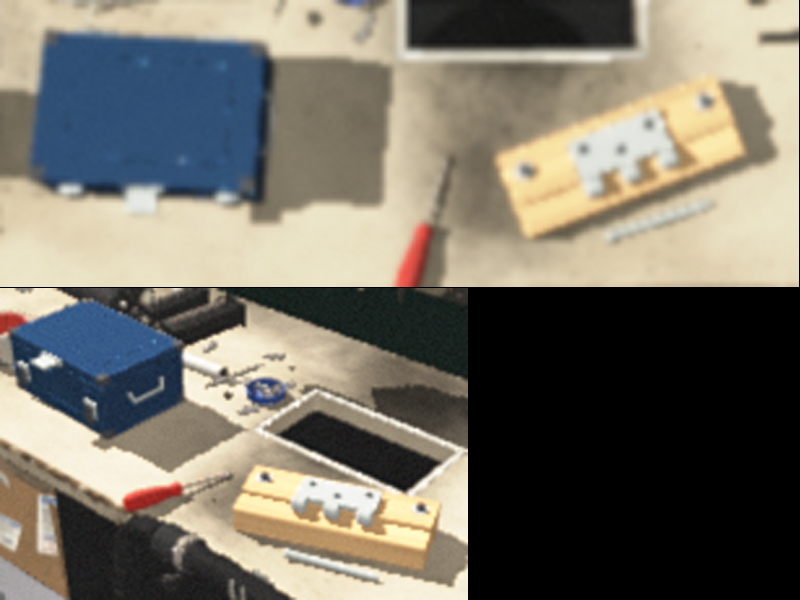

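```bash
python3 - <<'E'
from h import *
s=np.load("pics/top.png.npz")
def P(c,z,n):
    w=ray(s,165-.5+(c[0]+.5)/4.1,190-.5+(c[1]+.5)/4.1,z); print(n,w.round(4)); return w[:2]
TL,TR,BR,BL=[P(c,.098,'lid') for c in((46,33),(268,45),(262,197),(33,183))]
tab=P((142,200),.0895,'tab')
print("lid w",np.linalg.norm(TL-TR),np.linalg.norm(BL-BR),"d",np.linalg.norm(TL-BL),np.linalg.norm(TR-BR))
print("yaw",[np.arctan2(*(d[::-1])) for d in (TL-BL,TR-BR)],[np.arctan2(-d[0],d[1]) for d in (TL-TR,BL-BR)], "ctr",(TL+TR+BR+BL)/4)
A=P((495,157),.041,'j');B=P((718,78),.041,'j');C=P((745,157),.035,'j');D=P((528,237),.035,'j')
print("jl",np.linalg.norm(A-B),np.linalg.norm(C-D),np.linalg.norm(A-D),"yaw",[np.arctan2(-d[0],d[1]) for d in(A-B,D-C)], "ctr",(A+B+C+D)/4)
for c in((595,188),(632,176),(668,160)):P(c,.05,'kn')
for c in((610,238),(713,204)):P(c,.005,'pin')
E
```

```text
lid [0.5677 0.3736 0.098 ]
lid [0.5534 0.152  0.098 ]
lid [0.4004 0.1561 0.098 ]
lid [0.4166 0.3807 0.098 ]
tab [0.3998 0.2751 0.0895]
lid w 0.2220527618598242 0.22512676809497473 d 0.15124718058624295 0.1530227499009765
yaw [np.float64(-0.04698315476263333), np.float64(-0.02712923312038443)] [np.float64(-0.06428417956892624), np.float64(-0.07180265343012969)] ctr [0.48451286 0.26560404]
j [ 0.4468 -0.0752  0.041 ]
j [ 0.5272 -0.3074  0.041 ]
j [ 0.4452 -0.3328  0.035 ]
j [ 0.365  -0.1077  0.035 ]
jl 0.24575770535270508 0.23897669863496213 0.0879983800682898 yaw [np.float64(0.33340179436736667), np.float64(0.3419483135942135)] ctr [ 0.44604033 -0.20577723]
kn [ 0.4125 -0.176   0.05  ]
kn [ 0.4244 -0.214   0.05  ]
kn [ 0.4405 -0.2512  0.05  ]
pin [ 0.3663 -0.1943  0.005 ]
pin [ 0.4006 -0.3028  0.005 ]
```

```bash
cat >> h.py <<'E'
def Rtool(th):
    "tool pointing down, tool y at world angle th"
    y=np.array([np.cos(th),np.sin(th),0]); z=np.array([0,0,-1.]); return np.c_[np.cross(y,z),y,z]
def go(p,th,tilt=None):
    st=robot.read_state(); R=Rn.from_quat(st["tcp_rot"]).as_matrix(); T=Rtool(th)
    if tilt is not None: T=Rn.from_rotvec(tilt).as_matrix()@T
    print("shift",(R.T@(np.array(p)-st["position"])*1000).round(1),"turn",Rn.from_matrix(R.T@T).as_rotvec().round(3),"at",st["position"].round(4),"j",st["joint_positions"].round(2),"F",st["contact_force"].round(1),"t",st["time"],"op",round(st["opening"],4),round(st["grasp_force"],1))
def wrist(fn,**k):
    st=robot.read_state(); s=snap("wrist",fn,**k)
    W=np.eye(4);W[:3,:3]=Rn.from_quat(st["tcp_rot"]).as_matrix();W[:3,3]=st["position"]
    C=W@s["tool_from_camera"]; R=C[:3,:3].T; t=-R@C[:3,3]
    s["R"]=R;s["t"]=t; np.savez("pics/"+fn+".npz",**s); return s
E
python3 - <<'E'
from h import *
go([.40,.265,.33],1.516)
s=wrist("w0.png"); print(s["tool_from_camera"].round(3).tolist(),s["K"].round(1).tolist())
E
```

```text
shift [-329.2 -225.4 -119.9] turn [-0.002 -0.    -0.175] at [0.1307 0.5592 0.2097] j [ 1.19  0.21  1.54 -0.    1.39 -0.15] F [-0.2  0.5 -0.2] t 0.1 op 0.0851 0.0
[[0.001, -0.954, -0.301, 0.077], [1.0, 0.001, 0.0, 0.0], [-0.0, -0.301, 0.954, -0.161], [0.0, 0.0, 0.0, 1.0]] [[340.6, 0.0, 275.4], [0.0, 340.6, 207.9], [0.0, 0.0, 1.0]]
```

```bash
python3 -m pendant '[[85,[-20,-15,-60],[0,0,-0.02]],[85,[-60,-45,-110],[0,0,-0.05]],[85,[-110,-75,-120],[0,0,-0.08]],[85,[-160,-110,-120],[0,0,-0.12]],[85,[-210,-145,-120],[0,0,-0.15]],[85,[-260,-180,-120],[0,0,-0.175]],[85,[-300,-207,-120],[0,0,-0.175]],[85,[-322,-221,-120],[0,0,-0.175]],[85,[-329,-225,-120],[0,0,-0.175]],[85,[-329,-225,-120],[0,0,-0.175]],[85,[-329,-225,-120],[0,0,-0.175]]]'
python3 - <<'E'
from h import *
s=wrist("w1.png",scale=1.42)
go([.40,.265,.33],1.516)
c=np.array([.4845,.2656]);th=-.055;ex=np.array([np.cos(th),np.sin(th)])
print(proj(s,[*(c-.09*ex),.0895])*1.42)
E
```

```text
time: 1.52
position: [0.3993, 0.2667, 0.3307]
tcp_rot: [0.027, 1.0, 0.0, -0.0]
contact_force: [0.3, -0.4, -0.1]
opening: 0.0852
grasp_force: 0.0
shift [-0.8 -1.7  0.8] turn [ 0.    -0.     0.002] at [0.3993 0.2668 0.3308] j [ 0.41 -0.07  1.59  0.    1.62 -1.11] F [ 0.3 -0.8  0.3] t 1.575 op 0.0851 0.0
[394.91820368 233.62009158]
```

View pics/w1.png

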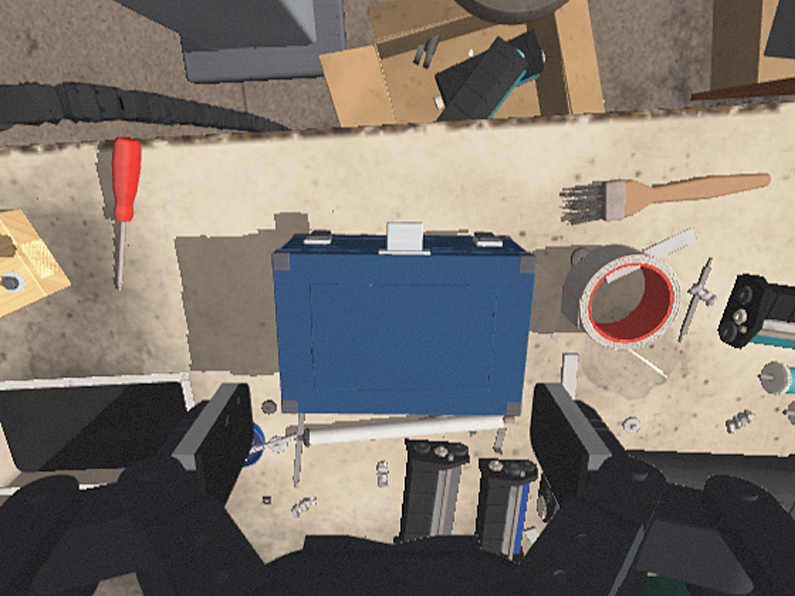

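```bash
python3 - <<'E'
from h import *
s=dict(np.load("pics/w1.png.npz"))
def P(u,v,z): return ray(s,(u+.5)/1.42-.5,(v+.5)/1.42-.5,z)[:2]
FR,FL,BR,BL=[P(u,v,.098) for u,v in((272,254),(533,254),(283,413),(521,413))]
print(FR,FL,BR,BL,np.linalg.norm(FR-FL),np.linalg.norm(BR-BL),np.linalg.norm(FL-BL))
for a,b in((FL,FR),(BL,BR)): print("yaw",np.arctan2(-(a-b)[0],(a-b)[1]))
print("ctr",(FR+FL+BR+BL)/4)
a,b=P(387,223,.0925),P(423,223,.0925);print("tab end",a,b,np.linalg.norm(a-b),(a+b)/2)
E
```

```text
[0.40465794 0.1674566 ] [0.41596662 0.38425228] [0.55451311 0.1587172 ] [0.56602324 0.37855291] 0.21709042570213105 0.22013682247114338 0.15016481673673243
yaw -0.05211564448507758
yaw -0.052310112476212436
ctr [0.48529023 0.27224475]
tab end [0.38472722 0.26428387] [0.38627735 0.29402017] 0.02977667761267068 [0.38550229 0.27915202]
```

The wrist view shows the tab's front edge at (387–423,223). It measures 29.8 mm wide, and the lid measures 217–220 x 150 mm, so both match the sizes given. The case is turned by -0.052 rad. Next I grip the tab across its width.

```bash
python3 - <<'E'
from h import *
go([.396,.277,.0775],1.5186)
E
```

```text
shift [  3.8  10.  253.3] turn [ 0.    -0.    -0.001] at [0.3993 0.2668 0.3308] j [ 0.41 -0.07  1.59  0.    1.62 -1.11] F [ 0.3 -0.8  0.3] t 1.575 op 0.0851 0.0
```

```bash
python3 -m pendant '[[55,[4,10,40],[0,0,0]],[55,[4,10,90],[0,0,0]],[55,[4,10,140],[0,0,0]],[55,[4,10,190],[0,0,0]],[55,[4,10,225],[0,0,0]],[55,[4,10,245],[0,0,0]],[55,[4,10,253],[0,0,0]],[55,[4,10,253],[0,0,0]],[25,[4,10,253],[0,0,0]],[25,[4,10,253],[0,0,0]],[25,[4,10,253],[0,0,0]],[25,[4,10,253],[0,0,0]],[25,[4,10,253],[0,0,0]]]' 25
python3 - <<'E'
from h import *
go([.396,.277,.0775],1.5186)
wrist("w2.png",crop=(100,60,460,330),scale=2)
E
```

```text
time: 3.2
position: [0.3967, 0.2761, 0.0779]
tcp_rot: [0.027, 1.0, 0.0, 0.0]
contact_force: [0.9, -0.2, -0.5]
opening: 0.0247
grasp_force: 0.0
shift [0.7 0.9 0.4] turn [ 0.     0.    -0.003] at [0.3967 0.2761 0.0779] j [ 0.43  0.17  1.89  0.    1.08 -1.09] F [ 0.9 -0.2 -0.5] t 3.2 op 0.0247 0.0
```

View pics/w2.png

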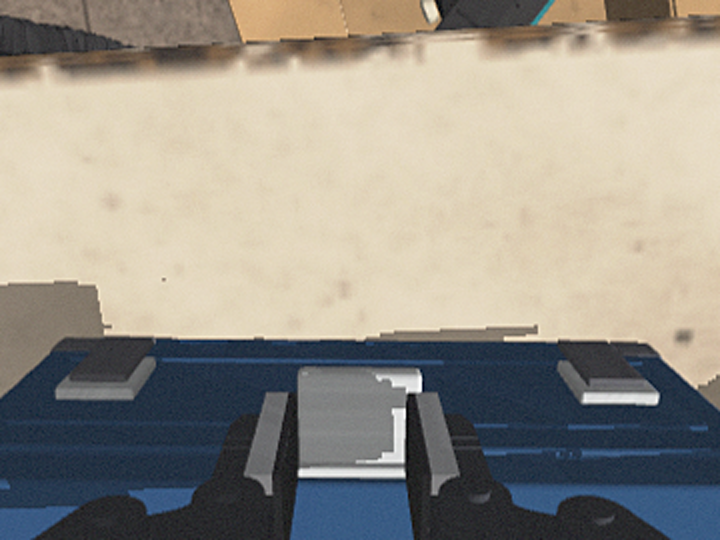

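The tab lies between the fingers at rows 370–475, but no grip force registers at 24.7 mm. I'll close a little more to see whether the pads are above the tab.

```bash
python3 -m pendant '[[15,[0,0,0],[0,0,0]],[15,[0,0,0],[0,0,0]],[15,[0,0,0],[0,0,0]]]' 25
```

```text
time: 3.62
position: [0.3966, 0.276, 0.0777]
tcp_rot: [0.027, 1.0, -0.0, -0.0]
contact_force: [-0.2, -0.1, -0.8]
opening: 0.0151
grasp_force: 0.0
```

```bash
python3 -m pendant '[[55,[0,0,0],[0,0,0]],[55,[0,0,0],[0,0,0]],[55,[0,0,0],[0,0,0]],[55,[0,0,0],[0,0,0]],[55,[1,1,7],[0,0,0]],[55,[1,1,14],[0,0,0]],[55,[1,1,20],[0,0,0]],[55,[1,1,20],[0,0,0]],[20,[1,1,20],[0,0,0]],[20,[1,1,20],[0,0,0]],[20,[1,1,20],[0,0,0]],[20,[1,1,20],[0,0,0]],[20,[1,1,20],[0,0,0]]]' 25
python3 - <<'E'
from h import *
go([.396,.277,.0775],1.5186)
wrist("w3.png",crop=(100,60,460,330),scale=2)
E
```

```text
time: 5.25
position: [0.396, 0.2778, 0.0581]
tcp_rot: [0.028, 1.0, 0.001, 0.0]
contact_force: [-0.1, 5.6, 1.5]
opening: 0.0295
grasp_force: 26.0
shift [ -0.1  -0.8 -19.4] turn [ 0.001  0.001 -0.003] at [0.396  0.2778 0.0581] j [ 0.43  0.2   1.9   0.    1.04 -1.08] F [-0.1  5.6  1.5] t 5.25 op 0.0295 26.0
```

View pics/w3.png

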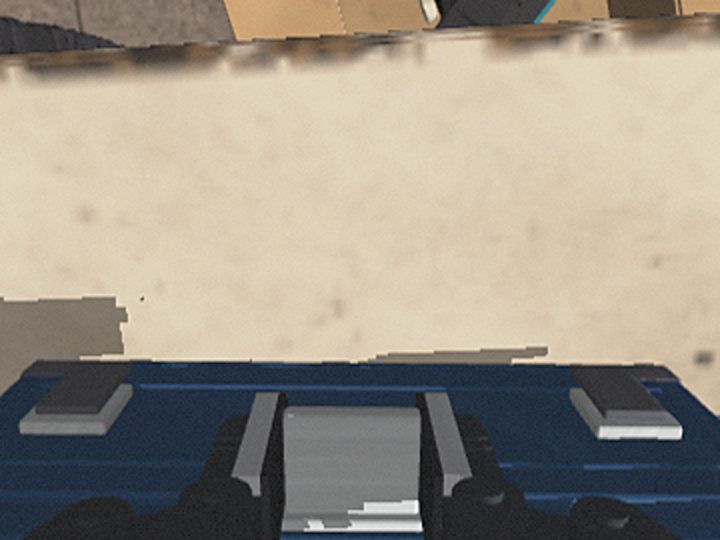

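The tab is gripped: opening 29.5 mm, 26 N. I'll start the arc around the hinge.

```bash
python3 -m pendant '[[20,[-1,0,-16],[0,0,0]],[20,[-3,0,-33],[0,0,0]],[20,[-7,0,-49],[0,0,0]],[20,[-13,0,-64],[0,0,0]],[20,[-20,0,-79],[0,0,0]],[20,[-29,0,-93],[0,0,0]],[20,[-39,0,-106],[0,0,0]],[20,[-50,0,-118],[0,0,0]]]' 30
python3 - <<'E'
from h import *
go([.396,.277,.0575],1.5186)
E
```

```text
time: 6.3
position: [0.4461, 0.2745, 0.1749]
tcp_rot: [0.027, 1.0, 0.0, 0.0]
contact_force: [4.1, 5.6, -7.8]
opening: 0.0289
grasp_force: 30.2
shift [ 50.2  -0.4 117.3] turn [ 0.001  0.    -0.003] at [0.4461 0.2745 0.1749] j [ 0.39  0.13  1.71  0.    1.3  -1.13] F [ 4.1  5.6 -7.8] t 6.3 op 0.0289 30.2
```

```bash
python3 -m pendant '[[20,[-12,0,-11],[0,0,0]],[20,[-26,0,-21],[0,0,0]],[20,[-40,0,-29],[0,0,0]],[20,[-55,0,-36],[0,0,0]],[20,[-71,0,-41],[0,0,0]],[20,[-87,0,-45],[0,0,0]],[20,[-103,0,-46],[0,0,0]],[20,[-120,0,-47],[0,0,0]],[20,[-136,0,-46],[0,0,0]],[20,[-144,0,-44],[0,0,0]],[20,[-144,0,-44],[0,0,0]]]' 30
python3 - <<'E'
from h import *
go([.396,.277,.0575],1.5186)
wrist("w4.png",scale=1.42)
E
```

```text
time: 7.68
position: [0.5909, 0.2653, 0.2206]
tcp_rot: [0.028, 1.0, -0.001, 0.001]
contact_force: [-0.6, -1.4, 5.7]
opening: 0.0289
grasp_force: 32.2
shift [195.6   1.1 162.7] turn [-0.002  0.002 -0.004] at [0.5909 0.2653 0.2206] j [ 0.29  0.35  1.34 -0.    1.45 -1.23] F [-0.6 -1.4  5.7] t 7.675 op 0.0289 32.2
```

View pics/w4.png

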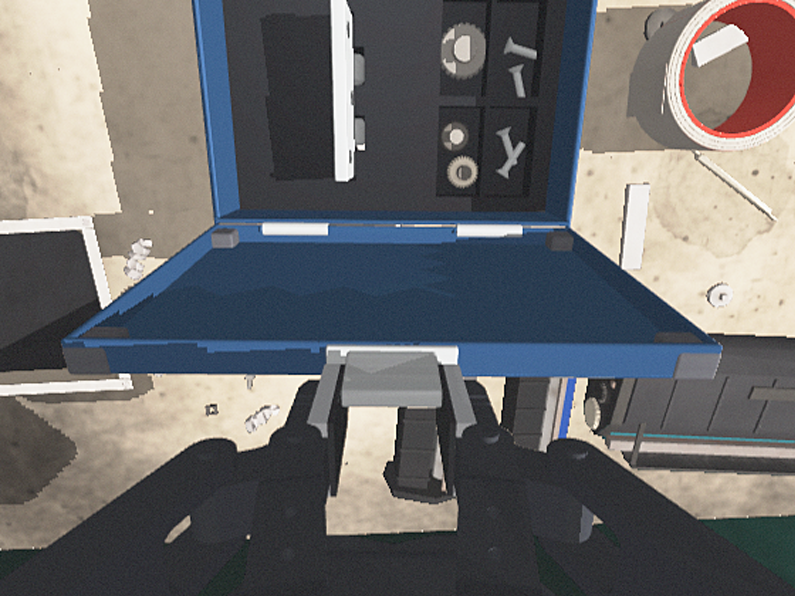

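The lid leans past vertical with the tab at (390,375), between the pads. The leaf stands at (343,90) in the open case. I'll release the tab, then go above the leaf and look.

```bash
python3 -m pendant '[[55,[0,0,0],[0,0,0]],[55,[0,0,0],[0,0,0]],[55,[0,0,0],[0,0,0]],[55,[0,0,0],[0,0,0]],[55,[0,0,-20],[0,0,0]],[55,[0,0,-40],[0,0,0]],[55,[0,0,-65],[0,0,0]],[55,[30,-8,-65],[0,0,0]],[55,[65,-16,-60],[0,0,0]],[55,[95,-24,-50],[0,0,0]],[55,[107,-28,-40],[0,0,0]],[55,[107,-28,-40],[0,0,0]],[55,[107,-28,-40],[0,0,0]]]' 30
python3 - <<'E'
from h import *
wrist("w5.png",scale=1.42)
go([.4837,.2422,.26],1.5186)
E
```

```text
time: 9.35
position: [0.4823, 0.2447, 0.2616]
tcp_rot: [0.027, 1.0, 0.001, 0.002]
contact_force: [0.6, 0.6, 0.4]
opening: 0.0549
grasp_force: 0.0
shift [-1.5 -2.4  1.3] turn [ 0.001  0.003 -0.003] at [0.4824 0.2447 0.2613] j [ 0.31  0.1   1.56 -0.    1.48 -1.21] F [-0.5  0.5  0.4] t 9.4 op 0.055 0.0
```

View pics/w5.png

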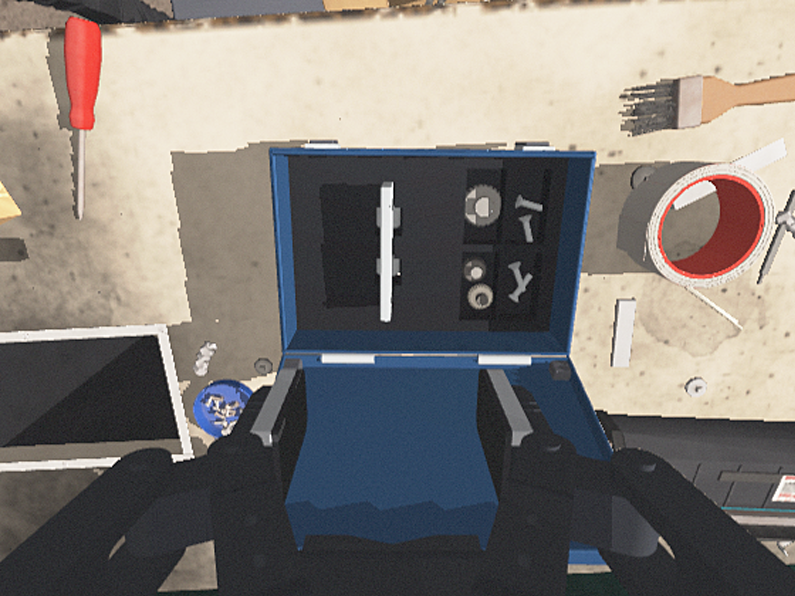

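```bash
python3 - <<'E'
from h import *
s=dict(np.load("pics/w5.png.npz"))
def P(u,v,z): return ray(s,(u+.5)/1.42-.5,(v+.5)/1.42-.5,z)[:2]
a,b=P(388,182,.08),P(387,321,.08); print("leaf",a,b,np.linalg.norm(a-b),(a+b)/2,np.arctan2((b-a)[1],(b-a)[0]))
c,d=P(270,150,.084),P(596,152,.084); print(c,d,np.linalg.norm(c-d),np.arctan2(-(d-c)[0],(d-c)[1]))
m=(a+b)/2
go([*m,.026],1.5186)
go([.4837,.2422,.026],1.5186)
E
```

```text
leaf [0.43118958 0.24568156] [0.53366285 0.23920686] 0.10267761021484656 [0.48242622 0.24244421] -0.06310039499438408
[0.40570396 0.16788436] [0.41873791 0.38636358] 0.21886766477436906 -0.05958698902319515
shift [  0.4  -2.5 235.3] turn [ 0.001  0.003 -0.003] at [0.4824 0.2447 0.2613] j [ 0.31  0.1   1.56 -0.    1.48 -1.21] F [-0.5  0.5  0.4] t 9.4 op 0.055 0.0
shift [ -0.8  -2.7 235.3] turn [ 0.001  0.003 -0.003] at [0.4824 0.2447 0.2613] j [ 0.31  0.1   1.56 -0.    1.48 -1.21] F [-0.5  0.5  0.4] t 9.4 op 0.055 0.0
```

The leaf's top edge runs from (388,182) to (387,321). It measures 102.7 mm (should be 100) and its middle is at (0.4826,0.2424), as expected. I'll descend and grip it.

```bash
python3 -m pendant '[[40,[0,-2.5,40],[0,0,0]],[40,[0,-2.5,90],[0,0,0]],[40,[0,-2.5,140],[0,0,0]],[40,[0,-2.5,180],[0,0,0]],[40,[0,-2.5,205],[0,0,0]],[40,[0,-2.5,222],[0,0,0]],[40,[0,-2.5,231],[0,0,0]],[40,[0,-2.5,231],[0,0,0]],[3,[0,-2.5,231],[0,0,0]],[3,[0,-2.5,231],[0,0,0]],[3,[0,-2.5,231],[0,0,0]],[3,[0,-2.5,231],[0,0,0]],[3,[0,-2.5,231],[0,0,0]],[3,[0,-2.5,231],[0,0,0]]]' 40
python3 - <<'E'
from h import *
go([.4826,.2424,.03],1.5186)
E
```

```text
time: 11.15
position: [0.4819, 0.2423, 0.03]
tcp_rot: [0.027, 1.0, 0.0, 0.001]
contact_force: [0.5, 0.5, 6.1]
opening: 0.0078
grasp_force: 42.7
shift [-0.7  0.2 -0. ] turn [ 0.001  0.002 -0.002] at [0.4819 0.2423 0.03  ] j [ 0.31  0.35  1.77  0.    1.01 -1.21] F [0.5 0.5 6.1] t 11.15 op 0.0078 42.7
```

```bash
python3 -m pendant '[[3,[0,0,-8],[0,0,0]],[3,[0,0,-20],[0,0,0]],[3,[0,0,-40],[0,0,0]],[3,[0,0,-65],[0,0,0]],[3,[0,0,-90],[0,0,0]],[3,[0,0,-120],[0,0,0]],[3,[0,0,-150],[0,0,0]],[3,[0,0,-180],[0,0,0]],[3,[0,0,-205],[0,0,0]],[3,[0,0,-215],[0,0,0]],[3,[0,0,-215],[0,0,0]]]' 40
python3 - <<'E'
from h import *
go([.359,-.205,.25],.337)
E
```

```text
time: 12.52
position: [0.4806, 0.2418, 0.244]
tcp_rot: [0.027, 1.0, 0.0, -0.0]
contact_force: [-0.2, -0.5, -2.1]
opening: 0.0073
grasp_force: 41.7
shift [  97.  -452.8   -6. ] turn [-0.    -0.     1.179] at [0.4806 0.2418 0.244 ] j [ 0.31  0.1   1.59  0.    1.45 -1.21] F [-0.2 -0.5 -2.1] t 12.525 op 0.0073 41.7
```

```bash
python3 -m pendant '[[3,[3,-15,-6],[0,0,0.04]],[3,[9,-43,-6],[0,0,0.11]],[3,[17,-80,-6],[0,0,0.2]],[3,[26,-120,-6],[0,0,0.31]],[3,[34,-160,-6],[0,0,0.42]],[3,[43,-200,-6],[0,0,0.53]],[3,[52,-242,-6],[0,0,0.64]],[3,[61,-284,-6],[0,0,0.75]],[3,[69,-324,-6],[0,0,0.86]],[3,[77,-362,-6],[0,0,0.96]],[3,[85,-397,-6],[0,0,1.04]],[3,[91,-425,-6],[0,0,1.11]],[3,[95,-443,-6],[0,0,1.16]],[3,[97,-453,-6],[0,0,1.179]],[3,[97,-453,-6],[0,0,1.179]],[3,[97,-453,-6],[0,0,1.179]]]' 40
python3 - <<'E'
from h import *
wrist("w6.png",scale=1.42)
go([.359,-.205,.25],.337)
E
```

```text
time: 14.52
position: [0.3591, -0.2044, 0.2495]
tcp_rot: [0.578, 0.816, 0.0, -0.0]
contact_force: [-0.4, -0.1, -1.8]
opening: 0.0071
grasp_force: 41.6
shift [-0.5 -0.4 -0.4] turn [-0.    -0.001  0.001] at [ 0.3592 -0.2044  0.2496] j [-0.73 -0.18  1.86  0.    1.47 -1.07] F [-0.5  0.1 -1.7] t 14.575 op 0.0073 41.6
```

View pics/w6.png

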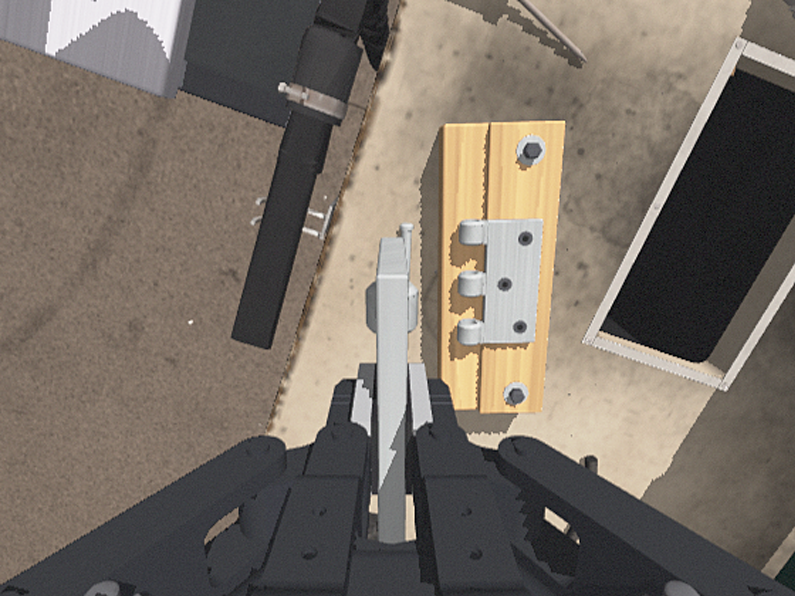

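The jamb is in view with knuckles near (470,232), (470,282) and (468,330), and the leaf hangs at about column 393. I'll enlarge that part.

```bash
python3 - <<'E'
from h import *
s=np.load("pics/w6.png.npz")
cv2.imwrite("pics/c6.png",cv2.resize(s["image"][140:255,255:400],None,fx=5,fy=5,interpolation=cv2.INTER_CUBIC))
E
```

```text
(no output)
```

View pics/c6.png

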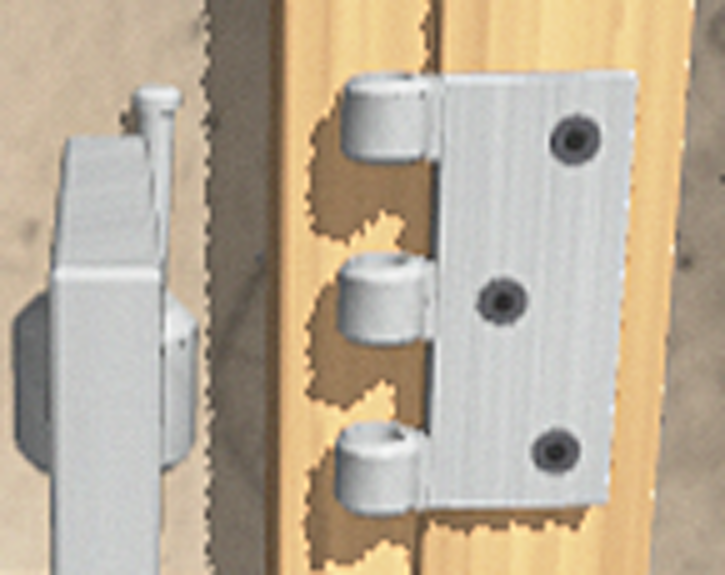

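```bash
cat > fit.py <<'E'
from h import *
from scipy.optimize import least_squares as LS
s=dict(np.load("pics/w6.png.npz")); R,t,K=s["R"],s["t"],s["K"]
def pr(X): p=(X@R.T+t)@K.T; return p[:,:2]/p[:,2:]
c2p=lambda c,o:(np.array(c)+.5)/5-.5+o
a=np.linspace(0,2*np.pi,72)
def kn(yc): return np.vstack([np.c_[r*np.sin(a),0*a+yc+d,r*np.cos(a)] for r,d in((8,9),(10,7),(10,-7),(8,-9))])/1000
def box(X): p=pr(X); return np.r_[p.min(0),p.max(0)]
def Rz(h): return Rn.from_euler('z',h).as_matrix()
meas={41:(342,72,163),0:(337,250,347),-41:(333,420,517)}
def res(q):
    o=[]
    for y,m in meas.items():
        b=box(kn(y)@Rz(q[2]).T+[q[0],q[1],.045]); o+=[b[0]-c2p(m[0],255),b[1]-c2p(m[1],140),b[3]-c2p(m[2],140)]
    return np.array(o)
j=LS(res,[.4252,-.213,.337]); print("jamb",j.x.round(4),"res",j.fun.round(2))
st_p=np.array([.3591,-.2044,.2496])
def resl(q):
    M=Rz(q[3]); T=lambda X:X@M.T+q[:3]
    p=pr(T(np.array([[-4,50,62],[4,50,62]])/1000)); m=np.array([[c2p(52,255),c2p(268,140)],[c2p(162,255),c2p(268,140)]])
    b=box(T(kn(20.5))); return np.r_[(p-m).ravel(),b[0]-c2p(12,255),b[2]-c2p(197,255),b[3]-c2p(470,140)]
l=LS(resl,[.359,-.204,.2376,.337]); print("leaf",l.x.round(4),"res",l.fun.round(2))
rel=Rz(.337).T@(l.x[:3]-st_p); print("leaf rel TCP (tool y, tool x, up) mm",(rel*1000).round(1))
E
python3 fit.py
```

```text
jamb [ 0.4267 -0.21    0.3552] res [-0.02 -0.69  0.24  0.05  0.01  0.06 -0.03  0.06  0.36]
leaf [ 0.3605 -0.2099  0.2258  0.3287] res [ 0.28 -0.42 -0.31 -0.21  0.87 -0.82  0.94]
leaf rel TCP (tool y, tool x, up) mm [ -0.5  -5.6 -23.8]
```

```bash
cat >> fit.py <<'E'
for dz in(-.010,-.012,-.015):
    def r2(q):
        M=Rz(.337); T=lambda X:X@M.T+[q[0],q[1],st_p[2]+dz]
        p=pr(T(np.array([[-4,50,62],[4,50,62]])/1000)).mean(0); b=box(T(kn(20.5)))
        return np.r_[p-[c2p(107,255),c2p(268,140)],(b[0]+b[2])/2-c2p(104.5,255),b[3]-c2p(470,140)]
    l=LS(r2,[.359,-.204]); rel=Rz(.337).T@(np.r_[l.x,0]-st_p)*1000; print(dz,"rel tool y,x",rel[:2].round(1),"res",l.fun.round(2))
E
python3 fit.py | tail -3
```

```text
-0.01 rel tool y,x [-0.1 -1.4] res [-0.16 -2.01  0.25  3.27]
-0.012 rel tool y,x [-0.1 -2. ] res [-0.16 -1.78  0.25  2.88]
-0.015 rel tool y,x [-0.1 -2.9] res [-0.16 -1.45  0.26  2.32]
```

```bash
python3 - <<'E'
from h import *
go([.4253,-.2084,.130],.352)
E
```

```text
shift [-25.8  61.  119.6] turn [-0.    -0.001 -0.014] at [ 0.3592 -0.2044  0.2496] j [-0.73 -0.18  1.86  0.    1.47 -1.07] F [-0.5  0.1 -1.7] t 14.575 op 0.0073 41.6
```

```bash
python3 -m pendant '[[3,[-6,15,10],[0,0,-0.004]],[3,[-15,36,30],[0,0,-0.01]],[3,[-23,55,60],[0,0,-0.014]],[3,[-26,61,90],[0,0,-0.014]],[3,[-26,61,110],[0,0,-0.014]],[3,[-26,61,120],[0,0,-0.014]],[3,[-26,61,120],[0,0,-0.014]],[3,[-26,61,120],[0,0,-0.014]],[3,[-26,61,120],[0,0,-0.014]]]' 40
python3 - <<'E'
from h import *
go([.4253,-.2084,.130],.352)
s=wrist("w7.png")
# where the leaf's +20.5 knuckle / fixed knuckles should appear
a=np.linspace(0,2*np.pi,72)
kn=lambda yc:np.vstack([np.c_[r*np.sin(a),0*a+yc+d,r*np.cos(a)] for r,d in((8,9),(10,7),(10,-7),(8,-9))])/1000
M=Rn.from_euler('z',.353).as_matrix()
for y in(41,0,-41):
    p=np.array([proj(s,q) for q in kn(y)@M.T+[.4267,-.21,.045]]); print("fix",y,p.min(0).round(1),p.max(0).round(1))
p0=robot.read_state()["position"]+M@[0,-.0019,-.012]
for y in(20.5,-20.5):
    p=np.array([proj(s,q) for q in kn(y)@M.T+p0]); print("leaf",y,p.min(0).round(1),p.max(0).round(1))
E
```

```text
time: 15.7
position: [0.4261, -0.21, 0.131]
tcp_rot: [0.573, 0.82, -0.0, 0.001]
contact_force: [-0.3, -0.4, -1.1]
opening: 0.0073
grasp_force: 41.6
shift [ 1.8 -0.2  1. ] turn [ 0.001  0.002 -0.001] at [ 0.4261 -0.21    0.131 ] j [-0.64  0.08  1.87  0.    1.2  -0.99] F [-0.3 -0.4 -1.1] t 15.7 op 0.0073 41.6
fix 41 [262.5 139.2] [290.3 167.4]
fix 0 [263.1 192.8] [289.7 221.7]
fix -41 [263.8 241.6] [289. 271.]
leaf 20.5 [256.7 194.6] [294.4 235.9]
leaf -20.5 [258.  261.8] [293.3 303.9]
```

```bash
python3 -m pendant '[[3,[2,0,8],[0,0,0]],[3,[2,0,18],[0,0,0]],[3,[2,0,28],[0,0,0]],[3,[2,0,36],[0,0,0]],[3,[2,0,42],[0,0,0]],[3,[2,0,42],[0,0,0]],[3,[2,0,42],[0,0,0]]]' 40
python3 - <<'E'
from h import *
go([.4253,-.2084,.057],.352)
E
```

```text
time: 16.62
position: [0.425, -0.2078, 0.088]
tcp_rot: [0.573, 0.82, -0.0, 0.0]
contact_force: [-0.2, -0.9, -2.9]
opening: 0.0072
grasp_force: 41.6
shift [-0.7  0.1 31. ] turn [ 0.     0.    -0.001] at [ 0.425  -0.2078  0.088 ] j [-0.64  0.14  1.9  -0.    1.1  -0.99] F [-0.2 -0.9 -2.9] t 16.625 op 0.0072 41.6
```

```bash
python3 -m pendant '[[3,[-0.5,0,2],[0,0,0]],[3,[-0.5,0,4],[0,0,0]],[3,[-0.5,0,6],[0,0,0]],[3,[-0.5,0,8],[0,0,0]],[3,[-0.5,0,10],[0,0,0]],[3,[-0.5,0,10],[0,0,0]]]' 40
python3 -m pendant '[[3,[0,0,2],[0,0,0]],[3,[0,0,4],[0,0,0]],[3,[0,0,6],[0,0,0]],[3,[0,0,8],[0,0,0]],[3,[0,0,8],[0,0,0]]]' 40
```

```text
time: 17.38
position: [0.4247, -0.2079, 0.0775]
tcp_rot: [0.573, 0.82, 0.0, -0.0]
contact_force: [0.1, 0.2, -1.9]
opening: 0.0075
grasp_force: 41.6
time: 18.0
position: [0.4247, -0.2079, 0.0695]
tcp_rot: [0.573, 0.82, 0.0, -0.0]
contact_force: [0.1, 0.8, -2.1]
opening: 0.0071
grasp_force: 41.6
```

```bash
python3 -m pendant '[[3,[0,0,2],[0,0,0]],[3,[0,0,4],[0,0,0]],[3,[0,0,6],[0,0,0]],[3,[0,0,8],[0,0,0]],[3,[0,0,8],[0,0,0]]]' 40
python3 -m pendant '[[3,[0,0,1],[0,0,0]],[3,[0,0,2],[0,0,0]],[3,[0,0,2],[0,0,0]],[3,[0,0,2],[0,0,0]]]' 40
```

```text
time: 18.62
position: [0.4247, -0.2079, 0.0615]
tcp_rot: [0.573, 0.82, 0.0, -0.0]
contact_force: [-0.2, 0.3, -1.6]
opening: 0.0074
grasp_force: 41.6
time: 19.12
position: [0.4249, -0.2081, 0.0598]
tcp_rot: [0.573, 0.82, -0.0, 0.0]
contact_force: [0.6, -0.0, -1.3]
opening: 0.0076
grasp_force: 41.6
```

```bash
python3 -m pendant '[[3,[0,0,0.7],[0,0,0]],[3,[0,0,1.3],[0,0,0]],[3,[0,0,1.3],[0,0,0]],[3,[0,0,1.3],[0,0,0]]]' 40
python3 -m pendant '[[3,[0,0,0.5],[0,0,0]],[3,[0,0,1],[0,0,0]],[3,[0,0,1],[0,0,0]],[3,[0,0,1],[0,0,0]]]' 40
```

```text
time: 19.62
position: [0.4249, -0.2081, 0.0585]
tcp_rot: [0.573, 0.82, 0.0, 0.0]
contact_force: [-0.5, -0.1, -2.7]
opening: 0.0072
grasp_force: 41.6
time: 20.12
position: [0.4249, -0.208, 0.0575]
tcp_rot: [0.573, 0.82, 0.0, -0.0]
contact_force: [-0.2, 0.1, -1.8]
opening: 0.007
grasp_force: 41.6
```

```bash
for i in 1 2 3; do python3 -m pendant '[[3,[0,0,0.5],[0,0,0]],[3,[0,0,0.5],[0,0,0]],[3,[0,0,0.5],[0,0,0]]]' 40 | grep -E "posi|contact"; done
```

```text
position: [0.425, -0.2081, 0.0571]
contact_force: [-0.3, 0.3, -1.3]
position: [0.425, -0.2081, 0.0569]
contact_force: [-3.3, 0.9, 5.6]
position: [0.4251, -0.2082, 0.0569]
contact_force: [-2.5, 2.2, 8.4]
```

The ledge is felt at z=0.0569, as predicted. I'll back off and probe sideways for the gap walls to confirm centring.

```bash
cat > q.py <<'E'
from h import *
st=robot.read_state();R=Rn.from_quat(st["tcp_rot"]).as_matrix()
print("F tool",(R.T@st["contact_force"]).round(1),"pos tool mm",(Rtool(.352).T@(st["position"]-[.425,-.2081,.057])*1000).round(2),"M",(R.T@st["wrist_torque"]).round(2),st["time"])
E
python3 -m pendant '[[3,[0,0,-1.2],[0,0,0]],[3,[0,0,-1.2],[0,0,0]],[3,[0,0,-1.2],[0,0,0]]]' 40 >/dev/null; python3 q.py
for i in 1 2 3 4; do python3 -m pendant '[[3,[0.9,0,0],[0,0,0]],[3,[0.9,0,0],[0,0,0]],[3,[0.9,0,0],[0,0,0]]]' 40 >/dev/null; python3 q.py; done
```

```text
F tool [-0.5  1.1 -1. ] pos tool mm [-0.   -0.05 -0.05] M [ 0.02  0.06 -0.02] 21.625
F tool [-0.6  0.3 -0.1] pos tool mm [ 0.9  -0.11 -0.08] M [-0.02 -0.11  0.  ] 22.0
F tool [-1.1  0.6  2.3] pos tool mm [ 1.98 -0.16 -0.1 ] M [ 0.04 -0.16 -0.01] 22.375
F tool [-4.1  0.5  3.7] pos tool mm [ 2.2  -0.14 -0.21] M [ 0.12 -0.79 -0.07] 22.75
F tool [-5.9 -1.2  5.9] pos tool mm [ 2.31 -0.11 -0.33] M [ 0.18 -1.22  0.  ] 23.125
```

```bash
python3 -m pendant '[[3,[-2,0,-0.3],[0,0,0]],[3,[-4,0,-0.3],[0,0,0]],[3,[-4,0,-0.3],[0,0,0]],[3,[-4,0,-0.3],[0,0,0]]]' 40 >/dev/null; python3 q.py
for i in 1 2 3 4 5; do python3 -m pendant '[[3,[0,0.6,0],[0,0,0]],[3,[0,0.6,0],[0,0,0]],[3,[0,0.6,0],[0,0,0]]]' 40 >/dev/null; python3 q.py; done
```

```text
F tool [-0.3 -0.1  2.5] pos tool mm [ 0.27 -0.2  -0.29] M [-0.06  0.01  0.02] 23.625
F tool [-0.2  0.3  1.9] pos tool mm [-0.27  0.5  -0.48] M [-0.02 -0.02 -0.01] 24.0
F tool [-0.4 -0.5  2.1] pos tool mm [-0.33  1.1  -0.48] M [-0.04  0.01  0.02] 24.375
F tool [ 0.8 -0.1  1.3] pos tool mm [-0.32  1.72 -0.47] M [-0.01 -0.01  0.03] 24.75
F tool [ 0.3 -0.8  1.8] pos tool mm [-0.3   2.15 -0.46] M [ 0.19 -0.02 -0.  ] 25.125
F tool [-0.3 -4.4  0.2] pos tool mm [-0.33  2.41 -0.45] M [ 0.78 -0.04 -0.04] 25.5
```

```bash
python3 -m pendant '[[3,[0,-1,0],[0,0,0]],[3,[0,-1.9,0],[0,0,0]],[3,[0,-1.9,0],[0,0,0]],[3,[0,-1.9,0],[0,0,0]],[3,[0,-1.9,0],[0,0,0]],[3,[0,-1.9,0],[0,0,0]]]' 40; python3 q.py
python3 - <<'E'
from h import *
# lid check: dark-blue pixels in the top view where the lid's rear half lay shut vs now (no viewing)
s=snap("top","top2.png")
def at(p): u,v=proj(s,p).round().astype(int); return s["image"][v,u]
print("case interior",at([.44,.30,.042]),"lid upright tab",proj(s,[.61,.266,.25]),at([.61,.266,.25]))
E
```

```text
time: 26.25
position: [0.4261, -0.208, 0.0575]
tcp_rot: [0.573, 0.82, 0.0, 0.0]
contact_force: [1.1, 0.0, -2.3]
opening: 0.0071
grasp_force: 41.6
F tool [-0.4  1.1  2.3] pos tool mm [-0.32  1.08 -0.5 ] M [-0.03  0.04 -0.07] 26.25
case interior [41 41 38] lid upright tab [195.45621596 177.17904154] [158 164 161]
```

```bash
python3 -c "
from station import robot
print(robot.job_done())"
```

```text
the job is handed in; nothing more can be done
None
```

I handed the job in at 26 s: the lid is open on its stop, and the gripper holds the leaf upright with its knuckles centred in the jamb's gaps, about 0.6 mm above the ledge by force probing. The hand-in gave no verdict.

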